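# Press a covered-button mould in a small arbor press

### The job

Press the lilac button: stand its mould, the one whose pusher still sticks up, upright on the press bed under the ram, snug in the V locator. Then swing the red-balled lever all the way down to its stop so that the pusher goes fully home, and let the lever come right back up; leave the mould standing in the press and everything else on the table where it is.

Things in the scene. Friction and masses are not known exactly. Their poses are not given: they have to be found in the camera images.
- mould_lilac: The mould to press: loose upright aluminium cylinder, 40 mm diameter, 38 mm tall, about 0.23 kg, origin at the centre of its underside, z up. From its top sticks the lilac pusher: a cap 30 mm across, 6 mm thick, on an 18 mm stem. Cap top 52 mm above the underside when raised, 44 mm when home (cap lying on the rim). The button parts are already inside.
- pusher (a joint): How far the lilac pusher has been pushed in, m: 0 to 0.0015 at the start (sticking up), 0.008 fully home. It needs about 22 N to move and stays where it is left.
- press: Blue-green cast arbor press, 270 mm tall, fixed. Origin on the table top exactly below the ram's axis; x points from the open front to the column (the worker stands on the -x side), y to the worker's left. Base 100 mm wide, x -70 to +130 mm. The head overhangs the bed: x -34 to +125, y -32 to +32 mm, underside 178 mm above the table. Column front at x +62 mm, 50 mm wide.
- seat (a point): Point on the press's flat bed, on the ram's axis: where the mould's underside centre belongs. 40 mm above the table; axes as the press. The bed is clear from here 70 mm to the front (-x). Behind it a 10 mm high steel V locator opens to -x: a mould pushed back (+x) against both its arms stands centred here within 1 mm. The V (120 degrees) reaches 21 mm to either side in y.
- ram_pad (a point): Centre of the underside of the ram's round pad, 28 mm across, on a 20 mm square steel ram. 61.8 mm above the bed with the lever up, 43.7 mm with it fully down.
- lever (a joint): Angle of the press lever, rad: 0 up at rest (arm points forward, 45 degrees above level), 1.134 at its lower stop (20 degrees below level). A spring returns it by itself when let go, in about half a second. Pressing down on the ball takes 6 to 13 N along the way. 1 rad lowers the ram by 16 mm; the pad meets the raised pusher at about 0.6 rad.
- lever_ball (a point): Centre of the red ball, 32 mm diameter, at the lever's end, on a 12 mm rod. The axle runs along the press's y through x +26, z 218 mm (press frame); the ball swings in the plane y = -80 mm (worker's right) at 140 mm from the axle: from x -73, z 317 mm (up) to x -106, z 170 mm (at the stop).
- mould_mint: Bystander: the same kind of mould with a mint-green pusher, already pressed (cap down on the rim, 44 mm tall). Leave alone. Origin at the centre of its underside.
- mould_butter: Bystander: the same kind of mould with a yellow pusher, already pressed (44 mm tall). Leave alone. Origin at the centre of its underside.
- scissors: Bystander: small brass and steel embroidery scissors lying flat, 110 mm long, 52 mm wide, 6 mm high. Origin in the middle on the table, x towards the points.
- spool_rose: Bystander: upright wooden spool of pink thread, 32 mm diameter, 48 mm tall. Origin at the centre of its underside.
- spool_navy: Bystander: upright wooden spool of navy thread, 32 mm diameter, 48 mm tall. Origin at the centre of its underside.
- shell_tin: Bystander: open brass-coloured tin of steel button shells, 72 mm diameter, 28 mm tall. Origin at the centre of its underside.

How it is judged:
By the outcome, as a careful person would: the job done as asked, in the order asked, and still so for the second after the job is handed in, with the robot touching nothing.
It also fails if it takes over 58 s, if anything falls off the work surface, if the arm or the gripper's body presses on something with over 40 N, if the wrist force passes 120 N, or if a joint passes its speed limit or range.

### The arm

A 6-joint arm with a two-finger parallel gripper is mounted at the origin on the work surface. World frame = base frame: x ahead of the robot, y to its left, z up, the work surface at z = 0. Lengths are in mm, angles in rad, forces in N, time in s.
With the tool pointing down it reaches from about 350 to 950 mm from the base axis. Payload 17.4 kg.
Tool frame: the origin (TCP) lies on the front face of the gripper's body, between the roots of the fingers; the fingertips stand 84 mm ahead of it and the grasp point (between the pads) lies 65 mm ahead of it; z points along the fingers, y is the line along which they close (so a half turn about z gives the same grasp; the last joint's range is limited). The gripper opens to 93 mm and grips with 3 to 60 N. Pads are 15 mm wide; open, the fingers measure 128 mm over their backs; the gripper's body (75 mm by 188 mm) begins 65 mm behind the grasp point.
Start: joints at [-1.176, 0.116, 1.442, -0, 1.584, -0.038], TCP at [283.097, -612.772, 302.746] pointing down, gripper open.
Joint ranges: [-2.83, 2.83], [-0.83, 2.19], [0.07, 2.5], [-1.14, 4.28], [0.01, 3], [-2.97, 2.97]. Speed limits (rad/s): [1.89, 1.89, 2.22, 3.14, 3.14, 3.14].

### API

Orientations are given as a rotation vector (axis times angle).
In Python, from bench import get_state, grab_frame, get_calibration, job_done gives the robot as it stands.
- The arm moves only by the tool jog_arm, never from a script. Its arguments are lists of equal length, an entry for each row: "slide": the shift along the tool's x, y, z in mm, a list of three; "rot": the turn, a rotation vector about the tool's x, y, z in degrees, a list of three; "jaw": the opening, from 0 (shut) to 1 (fully open). In form: {"slide": [[dx, dy, dz], ...], "rot": [[ax, ay, az], ...], "jaw": [jaw, ...]}. A call has 1 to 20 rows; each row shifts and turns the commanded pose from where the row before left it, along the tool's axes as they then stand; what a row does not reach is not made up. A row lasts 1/12 s, in which the tool goes at most 41.7 mm and 7.16 degrees, less where a joint would pass 70% of its speed; a pose out of reach is approached as far as the arm can. A call with a gripper value outside its range is refused whole. The fingers move at their own pace and stop on an object; "force" is the grip in N (left out, the last holds). Time passes only in rows, so rows that do not move let the fingers close. It gives the time, the measured TCP pose, the force, the opening and the grip force at its end, in the units of the state.
- get_state(): the state, without advancing time (a new reading comes with each control period).
- grab_frame(name): name is "scene" or "top" or "wrist"; returns the picture (420x560x3 uint8, blue, green, red); there is no depth.
- get_calibration(name): a dict with "fx", "fy", "cx", "cy" (pixels), "k1" (the pictures are not rectified: a ray, as slopes to the right and down, at radius r is drawn at 1 + k1 r^2 times it, then the intrinsics apply), "world_to_cam" (4x4, takes a point from world to camera coordinates); the wrist camera has in their place "mount" (4x4, takes a point from camera to tool coordinates, whose origin is the TCP and whose axes are the flange's). Camera axes: x right, y down, z forward; pixel columns grow to the right and rows downward; lengths in mm; the calibration is good to about 2 mm. A picture is of the moment at which its call begins: read the wrist's pose just before it. get_calibration takes no time and is no camera call.
- job_done(): hands the job in; it is judged then, once.
The state is a dict: "t": time; "q": joint angles; "joint_vel": joint speeds; "joint_torque": joint torques, N m; "tcp_pos": TCP position; "tcp_rot": TCP orientation; "ft_force": force on the tool from outside, world axes, zero at the start; "wrist_torque": the same for the moment, N m; "finger_gap": finger opening in mm; "grasp_force": force on a finger pad.
Only numpy, scipy, OpenCV 4.12 (cv2) and the standard library are available. Lean on these libraries where they do the work, as an engineer would, in place of code of your own. Each camera call takes 0.05 s, during which the arm holds its last target. There are 200 camera calls.

## Working session

There is one attempt and no reset: what is moved stays moved. The work goes in short steps, Python scripts to look and compute and a tool call to move; the robot and the scene stay as the last step left them, time stands still between calls to the robot, and variables do not carry over. Pictures are saved under pics/ and viewed, at most 10 in all, crops included, and the job is handed in when it is done.

Besides the shell and the picture viewer there is one more tool, called after "Emit:" as name(argument=value, ...) on one line, values as JSON. jog_arm: Moves the arm, as the interface text tells. Its arguments: {"type":"object","properties":{"slide":{"type":"array","items":{"type":"array","items":{"type":"number"}}},"rot":{"type":"array","items":{"type":"array","items":{"type":"number"}}},"jaw":{"type":"array","items":{"type":"number"}},"force":{"type":"number"}},"required":["slide","rot","jaw"]}

```bash
mkdir -p pics; cat > h.py <<'E'
import numpy as np, cv2
from bench import get_state, grab_frame, get_calibration
from scipy.spatial.transform import Rotation as R
def cam(name, st=None):
    c=get_calibration(name)
    if name=='wrist':
        T=np.eye(4);T[:3,:3]=R.from_rotvec(st['tcp_rot']).as_matrix();T[:3,3]=st['tcp_pos']
        M=np.linalg.inv(T@np.array(c['mount']))
    else: M=np.array(c['world_to_cam'])
    return c,M
def proj(P,name,st=None):
    c,M=cam(name,st);P=np.atleast_2d(P);p=P@M[:3,:3].T+M[:3,3];s=p[:,:2]/p[:,2:];s=s*(1+c['k1']*(s**2).sum(1,keepdims=True))
    return s*[c['fx'],c['fy']]+[c['cx'],c['cy']]
def back(uv,z,name,st=None):
    c,M=cam(name,st);d=(np.atleast_2d(uv).astype(float)-[c['cx'],c['cy']])/[c['fx'],c['fy']];s=d.copy()
    for _ in range(20): s=d/(1+c['k1']*(s**2).sum(1,keepdims=True))
    r=np.c_[s,np.ones(len(s))]@M[:3,:3];o=-M[:3,:3].T@M[:3,3]
    return o+r*((z-o[2])/r[:,2])[:,None]
E
python3 - <<'E'
from h import *
s=get_state();print(s)
for n in('scene','top'):
    c,M=cam(n);print(n,c['fx'],c['k1'],-M[:3,:3].T@M[:3,3],M[2,:3])
    cv2.imwrite(f'pics/{n}0.png',cv2.resize(grab_frame(n),(800,600),interpolation=cv2.INTER_CUBIC))
E
```

```text
{'t': 0.0, 'q': array([-1.17580559e+00,  1.16497129e-01,  1.44231119e+00,  7.35357298e-06,
        1.58400428e+00, -3.77863186e-02]), 'joint_vel': array([5.22699305e-04, 2.10767180e-03, 4.28595822e-05, 3.26476121e-04,
       5.99877275e-04, 4.52688975e-04]), 'joint_torque': array([-3.59734586e-03, -7.21259737e+01, -6.22612667e+01,  7.78098148e-02,
        2.37907801e-02, -1.75995615e-04]), 'tcp_pos': array([ 283.04595219, -612.656105  ,  301.96909132]), 'tcp_rot': array([-3.06715438e+00, -6.74253913e-01,  3.28944440e-04]), 'ft_force': array([-0.1264998 , -0.87490847,  0.28693453]), 'wrist_torque': array([0.01942343, 0.00357143, 0.00568158]), 'grasp_force': 0.0, 'finger_gap': 92.96565417124083}
scene 533.2913310761018 -0.04726009488742125 [1158.58469082 -647.47238187 1055.35619868] [-0.50294211  0.52407141 -0.68731243]
top 456.6224322644581 -0.07046703096875148 [ 309.4000395   -20.09628408 1517.49998816] [ 0.17505375  0.00796426 -0.98452667]
```

View pics/scene0.png

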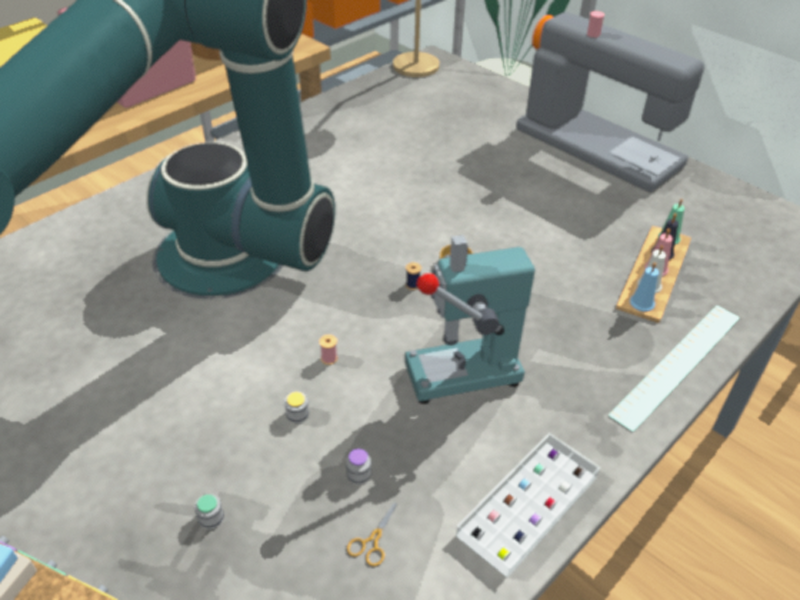

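View pics/top0.png

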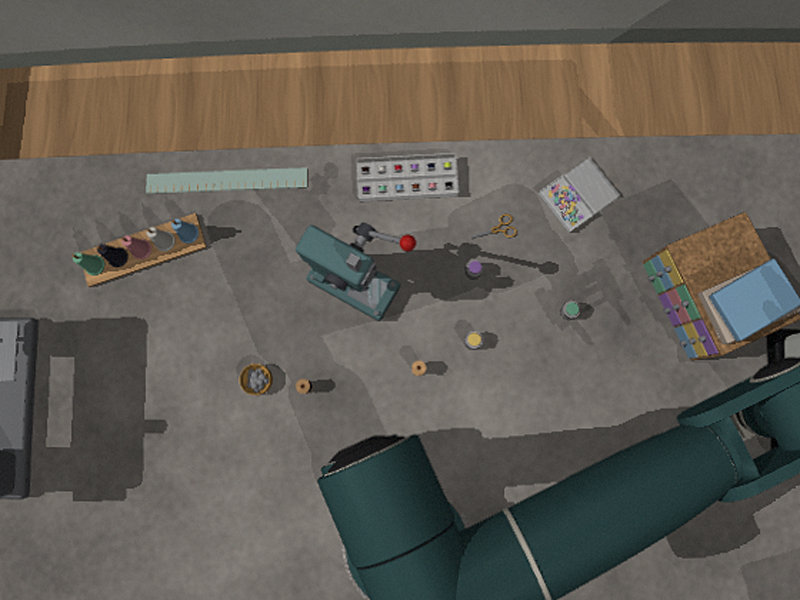

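The scene view shows the lilac pusher at about (358,458), mint at (208,503), butter at (296,400), the ball at (428,284), and the press with its bed around (445,365). In the top view lilac is at (474,268) and the ball at (408,243). The press opens towards the lower right. Next I'll take enlarged crops.

```bash
python3 - <<'E'
from h import *
a=grab_frame('top');b=grab_frame('scene')
cv2.imwrite('pics/top_raw.png',a);cv2.imwrite('pics/scene_raw.png',b)
A=cv2.resize(a[145:235,200:360],None,fx=5,fy=5,interpolation=cv2.INTER_CUBIC)
B=cv2.resize(b[160:350,230:390],(800,950),interpolation=cv2.INTER_CUBIC)[:600]
cv2.imwrite('pics/c1.png',A);cv2.imwrite('pics/c2.png',B)
# colour blobs for caps + ball
for n,im in(('top',a),('scene',b)):
    h=cv2.cvtColor(im,cv2.COLOR_BGR2HSV)
    for nm,lo,hi in(('lilac',(125,60,70),(150,255,255)),('red',(0,200,90),(5,255,255))):
        _,_,st,ce=cv2.connectedComponentsWithStats(cv2.inRange(h,lo,hi))
        print(n,nm,[(st[i].tolist(),ce[i].round(1).tolist()) for i in range(1,len(st)) if st[i,4]>15])
E
```

```text
top lilac [([328, 183, 9, 8, 60], [332.2, 186.6]), ([461, 205, 16, 23, 134], [468.5, 216.3]), ([485, 224, 18, 24, 163], [493.5, 235.8])]
top red [([280, 165, 10, 11, 73], [284.4, 169.6])]
scene lilac [([244, 314, 13, 12, 124], [250.0, 319.4]), ([384, 315, 6, 6, 23], [386.5, 317.2]), ([371, 361, 6, 6, 22], [373.4, 363.2])]
scene red [([293, 193, 13, 12, 116], [299.0, 198.1])]
```

View pics/c1.png

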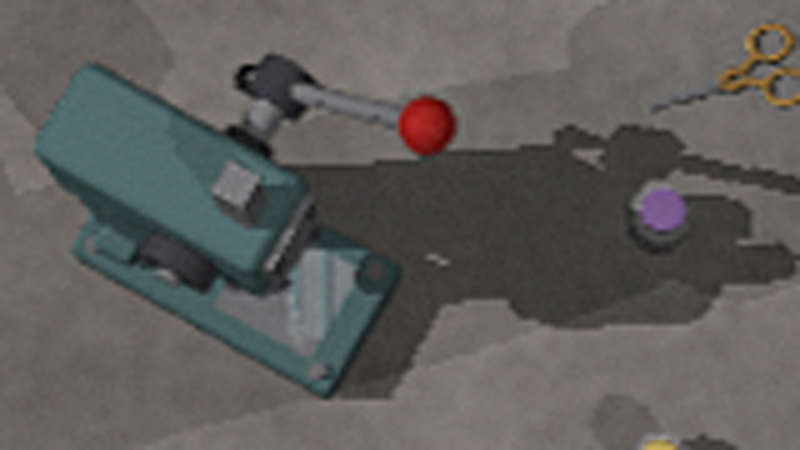

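View pics/c2.png

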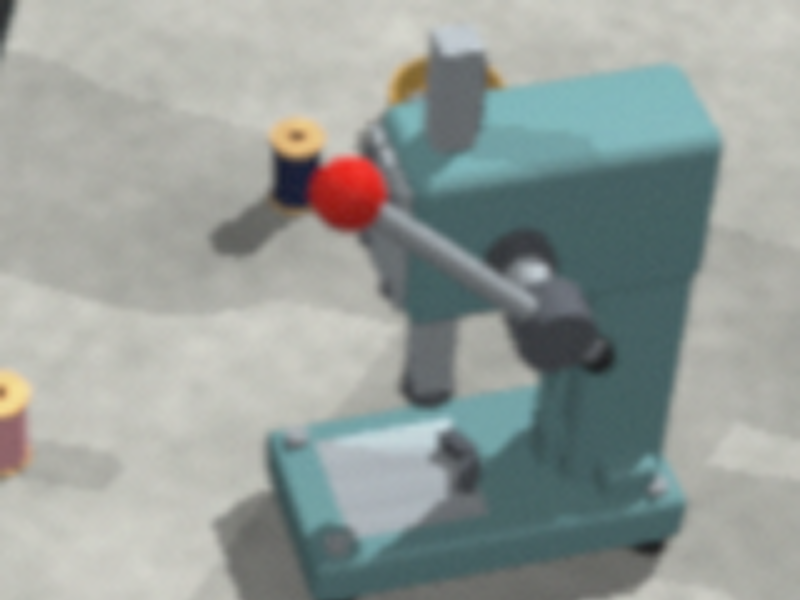

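Top crop: the base front corners are at (400,265) and (328,395), the back-left corner is near (73,245), and the head's back corners are at (90,62) and (38,145). Scene crop: the base top corners are at (310,577), (270,432) and (685,500).

```bash
python3 - <<'E'
from h import *
from scipy.optimize import least_squares
t=lambda u,v:((u+.5)/5-.5+200,(v+.5)/5-.5+145)
s=lambda u,v:((u+.5)/5-.5+230,(v+.5)/5-.5+160)
obs=[('top',(-73,-80,317),(284.4,169.6)),('scene',(-73,-80,317),(299,198.1)),
('top',(-70,-50,40),t(400,265)),('top',(-70,50,40),t(328,395)),('top',(130,50,40),t(73,245)),
('scene',(-70,-50,40),s(310,577)),('scene',(-70,50,40),s(270,432)),('scene',(130,-50,40),s(687,500)),
('top',(125,-32,270),t(88,60)),('top',(125,32,270),t(36,145)),('scene',(125,-32,270),s(722,140))]
W=lambda p,P:np.array([p[0]+np.cos(p[2])*P[0]-np.sin(p[2])*P[1],p[1]+np.sin(p[2])*P[0]+np.cos(p[2])*P[1],P[2]])
f=lambda p:np.concatenate([(proj(W(p,o[1]),o[0])[0]-o[2]) for o in obs])
r=least_squares(f,[600,0,1.0],loss='soft_l1',x_scale=[100,100,1]);print(r.x,np.degrees(r.x[2]));print(f(r.x).reshape(-1,2).round(1))
p=r.x;print('ball up',W(p,(-73,-80,317)),'dn',W(p,(-106,-80,170)))
# lilac from both, cap top z=52 (blob centroid ~ z 50)
print('lilac',back((332.2,186.6),51,'top'),back((250,319.4),51,'scene'))
q=lambda P: [P.round(1)]
print('mint',back((571*.7,310*.7),44,'top'),back((208*.7,503*.7),44,'scene'))
print('butter',back((474*.7,340*.7),44,'top'),'rose',back((419*.7,367*.7),48,'top'),'sciss',back([(480*.7,237*.7),(510*.7,217*.7),(510*.7,235*.7)],3,'top'))
E
```

```text
[587.34477131  81.40537981   1.02547342] 58.75529910563801
[[ 1.2  0.1]
 [-0.3  1. ]
 [ 1.2  0.3]
 [ 0.4  0.5]
 [-0.9  1. ]
 [ 0.2 -0.6]
 [-1.8 -0.3]
 [ 0.6  0.8]
 [-0.5 -1.7]
 [-1.8  0.4]
 [ 1.9 -0. ]]
ball up [617.87688334 -22.50222403 317.        ] dn [600.75997514 -50.71589897 170.        ]
lilac [[ 624.13938255 -174.34539231   51.        ]] [[ 624.6427617  -174.98980641   51.        ]]
mint [[ 517.46595551 -390.89105748   44.        ]] [[ 524.62121728 -391.46925809   44.        ]]
butter [[ 455.841326   -165.69752578   44.        ]] rose [[398.50144389 -39.18357099  48.        ]] sciss [[ 706.37965358 -195.92046309    3.        ]
 [ 753.8526646  -270.74935611    3.        ]
 [ 709.1283734  -268.07822315    3.        ]]
```

```bash
cat >> h.py <<'E'
PX=587.3;PY=81.4;YAW=1.0255
ex=np.array([np.cos(YAW),np.sin(YAW),0]);ey=np.array([-np.sin(YAW),np.cos(YAW),0]);ez=np.array([0,0,1.])
def ori(tilt,sgn): # tool z tilt deg below level along press x, tool y = sgn*press y
    t=np.radians(tilt);z=np.cos(t)*ex-np.sin(t)*ez;y=sgn*ey
    return R.from_matrix(np.c_[np.cross(y,z),y,z])
def cur():
    s=get_state();return s,R.from_rotvec(s['tcp_rot']),np.array(s['tcp_pos'])
def press(p): d=np.array(p)-[PX,PY,0];return np.array([d@ex,d@ey,d[2]])
def world(p): return np.array([PX,PY,0])+p[0]*ex+p[1]*ey+p[2]*ez
E
python3 - <<'E'
from h import *
s,r,p=cur();print(r.as_matrix().round(3))
print('slide',r.inv().apply(np.array([540,-300,250])-p).round(1))
for g in(1,-1): print(g,np.degrees((r.inv()*ori(40,g)).as_rotvec()).round(1))
E
```

```text
[[ 0.908  0.419 -0.   ]
 [ 0.419 -0.908  0.001]
 [ 0.    -0.001 -1.   ]]
slide [ 364.4 -176.1   52.4]
1 [ 62.6 -19.1 134.2]
-1 [ 14.8  48.5 -31.8]
```

Emit:
jog_arm(slide=[[18.2,-8.8,2.6],[18.2,-8.8,2.6],[18.2,-8.8,2.6],[18.2,-8.8,2.6],[18.2,-8.8,2.6],[18.2,-8.8,2.6],[18.2,-8.8,2.6],[18.2,-8.8,2.6],[18.2,-8.8,2.6],[18.2,-8.8,2.6],[18.2,-8.8,2.6],[18.2,-8.8,2.6],[18.2,-8.8,2.6],[18.2,-8.8,2.6],[18.2,-8.8,2.6],[18.2,-8.8,2.6],[18.2,-8.8,2.6],[18.2,-8.8,2.6],[18.2,-8.8,2.6],[18.2,-8.8,2.6]], rot=[[0,0,0],[0,0,0],[0,0,0],[0,0,0],[0,0,0],[0,0,0],[0,0,0],[0,0,0],[0,0,0],[0,0,0],[0,0,0],[0,0,0],[0,0,0],[0,0,0],[0,0,0],[0,0,0],[0,0,0],[0,0,0],[0,0,0],[0,0,0]], jaw=[1,1,1,1,1,1,1,1,1,1,1,1,1,1,1,1,1,1,1,1])

```text
t: 1.87
tcp_pos: [540.2, -299.4, 250.5]
tcp_rot: [-3.068, -0.675, 0.0]
ft_force: [0.1, 0.3, 0.4]
finger_gap: 93.3
grasp_force: 0.0
```

Emit:
jog_arm(slide=[[0,0,0],[0,0,0],[0,0,0],[0,0,0],[0,0,0],[0,0,0],[0,0,0],[0,0,0],[0,0,0],[0,0,0],[0,0,0],[0,0,0],[0,0,0],[0,0,0],[0,0,0]], rot=[[1,3.23,-2.12],[1,3.23,-2.12],[1,3.23,-2.12],[1,3.23,-2.12],[1,3.23,-2.12],[1,3.23,-2.12],[1,3.23,-2.12],[1,3.23,-2.12],[1,3.23,-2.12],[1,3.23,-2.12],[1,3.23,-2.12],[1,3.23,-2.12],[1,3.23,-2.12],[1,3.23,-2.12],[1,3.23,-2.12]], jaw=[1,1,1,1,1,1,1,1,1,1,1,1,1,1,1])

```text
t: 3.12
tcp_pos: [539.6, -300.5, 250.8]
tcp_rot: [-2.193, -1.239, -1.026]
ft_force: [0.0, 0.4, 0.5]
finger_gap: 93.0
grasp_force: 0.0
```

```bash
python3 - <<'E'
from h import *
s,r,p=cur();T=ori(40,-1)
print(p,s['q'].round(2),np.degrees((r.inv()*T).as_rotvec()).round(2))
d=T.as_matrix()[:,2]
G=np.array([624.4,-174.7,26])-6*ex-65*d
print(G,G-80*d,T.inv().apply(G-80*d-p).round(1))
E
```

```text
[ 539.59437486 -300.45467002  250.78692979] [-0.82  0.09  1.68  0.83  1.65 -0.33] [-0.21 -0.18  0.07]
[ 595.46182064 -222.40144878   67.78119463] [ 563.67578916 -274.79727277  119.2042034 ] [-78.7   7.3 111. ]
```

Emit:
jog_arm(slide=[[-11.2,1,15.9],[-11.2,1,15.9],[-11.2,1,15.9],[-11.2,1,15.9],[-11.2,1,15.9],[-11.2,1,15.9],[-11.2,1,15.9],[0,0,0]], rot=[[0,0,0],[0,0,0],[0,0,0],[0,0,0],[0,0,0],[0,0,0],[0,0,0],[0,0,0]], jaw=[1,1,1,1,1,1,1,1])

```text
t: 3.78
tcp_pos: [562.8, -272.6, 115.3]
tcp_rot: [-2.195, -1.234, -1.019]
ft_force: [-0.1, -0.2, -1.3]
finger_gap: 92.7
grasp_force: 0.0
```

```bash
python3 - <<'E'
from h import *
s,r,p=cur();im=grab_frame('wrist');print(p,s['q'].round(2))
c=np.array([624.4,-174.7])
print('expected cap centre, base', proj([[*c,52],[*c,0]],'wrist',s)*800/560)
cv2.imwrite('pics/w1.png',cv2.resize(im,(800,600)))
h=cv2.cvtColor(im,cv2.COLOR_BGR2HSV)
_,_,st,ce=cv2.connectedComponentsWithStats(cv2.inRange(h,(125,60,70),(150,255,255)))
for i in range(1,len(st)):
  if st[i,4]>60: print(st[i],ce[i],back(ce[i],51,'wrist',s))
E
```

```text
[ 562.76770443 -272.59229089  115.31529309] [-0.76  0.22  1.77  0.85  1.46 -0.45]
expected cap centre, base [[403.8228504  282.10198013]
 [403.66907152 331.30458684]]
[ 262  184   40   36 1139] [281.48112379 201.12467076] [[ 622.31252167 -176.44002592   51.        ]]
```

View pics/w1.png

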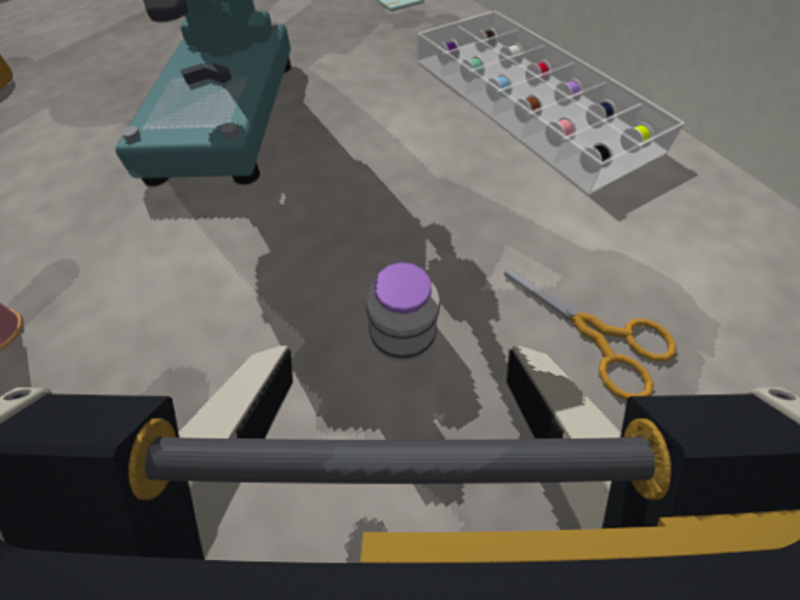

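The lilac cap is at (403,287), midway between the fingertips (290 and 510), within 2 mm of where I expected it. I'll close in.

```bash
python3 - <<'E'
from h import *
s,r,p=cur();print(p,np.degrees((r.inv()*ori(40,-1)).as_rotvec()).round(2))
d=r.as_matrix()[:,2]
G=np.array([623.6,-175.4,26])-6*ex-65*d
print(r.inv().apply(G-p).round(1))
E
```

```text
[ 563.05183872 -273.20369139  117.48573274] [-0.34 -0.05 -0.16]
[-0.1  1.9 77.3]
```

Emit:
jog_arm(slide=[[0,0.2,8],[0,0.2,8],[0,0.2,8],[0,0.2,8],[0,0.2,8],[0,0.2,8],[0,0.2,8],[0,0.2,8],[0,0.2,8],[0,0.1,5],[0,0,0],[0,0,0]], rot=[[0,0,0],[0,0,0],[0,0,0],[0,0,0],[0,0,0],[0,0,0],[0,0,0],[0,0,0],[0,0,0],[0,0,0],[0,0,0],[0,0,0]], jaw=[1,1,1,1,1,1,1,1,1,1,1,1])

```text
t: 4.83
tcp_pos: [595.5, -224.1, 69.5]
tcp_rot: [-2.196, -1.238, -1.022]
ft_force: [0.4, 0.0, -0.5]
finger_gap: 93.0
grasp_force: 0.0
```

Emit:
jog_arm(slide=[[0,0,0],[0,0,0],[0,0,0],[0,0,0],[0,0,0],[0,0,0],[0,0,0],[0,0,0],[0,0,0],[0,0,0]], rot=[[0,0,0],[0,0,0],[0,0,0],[0,0,0],[0,0,0],[0,0,0],[0,0,0],[0,0,0],[0,0,0],[0,0,0]], jaw=[0.3,0.3,0.3,0.3,0.3,0.3,0.3,0.3,0.3,0.3], force=20)

```text
t: 5.67
tcp_pos: [595.4, -224.2, 69.6]
tcp_rot: [-2.196, -1.238, -1.022]
ft_force: [-1.5, -0.4, 1.6]
finger_gap: 39.5
grasp_force: 20.0
```

```bash
python3 - <<'E'
from h import *
s,r,p=cur();print(p,s['ft_force'],s['finger_gap'],s['grasp_force'])
d=r.as_matrix()[:,2];g=p+65*d;print('grasp',g)
print('offset of mould from grasp in press axes',(np.array([623.6,-175.4,0])-g)@np.c_[ex,ey])
print('up10',(r.inv().apply([0,0,10])).round(2))
im=grab_frame('wrist');cv2.imwrite('pics/w2.png',cv2.resize(im,(800,600)))
h=cv2.cvtColor(im,cv2.COLOR_BGR2HSV)
_,_,st,ce=cv2.connectedComponentsWithStats(cv2.inRange(h,(125,60,70),(150,255,255)))
for i in range(1,len(st)):
  if st[i,4]>60: print(st[i],ce[i],back(ce[i],51,'wrist',s))
E
```

```text
[ 595.39302029 -224.23685002   69.63134039] [-1.53587649 -0.38691239  1.59356535] 39.49488901045914 19.99789595603943
grasp [ 621.02574629 -181.52988377   27.86917579]
offset of mould from grasp in press axes [6.57608094 0.97847675]
up10 [ 7.66 -0.03 -6.42]
[419  46  11  11  63] [424.55555556  50.42857143] [[827.34948319 -83.63585644  51.        ]]
[ 250  217   59   56 2572] [279.07153966 244.48911353] [[ 623.83714264 -177.25104299   51.        ]]
```

```bash
cat >> h.py <<'E'
def mould(p,r): return press(p+65*r.as_matrix()[:,2])+[5.8,0,-27.9]
def todo(targets,M):
    s,r,p=cur();m=mould(p,r);print('mould',m.round(1),'ft press',(s['ft_force']@np.c_[ex,ey,ez]).round(1),s['finger_gap'],s['t'])
    e=np.degrees((r.inv()*ori(40,-1)).as_rotvec());print('roterr',e.round(2))
    for t in targets:
        v=r.inv().apply((np.array(t)-m)@np.c_[ex,ey,ez].T);print(t,v.round(1));m=np.array(t)
E
python3 - <<'E'
from h import *
todo([(-202,-165,70),(-140,0,70),(-100,0,44),(-24,0,43)],0)
E
```

```text
mould [-201.5 -165.2   -0. ] ft press [-0.2  2.1  0.8] 39.51827503506311 5.7167
roterr [-0.21 -0.02 -0.04]
(-202, -165, 70) [ 53.3  -0.4 -45.4]
(-140, 0, 70) [  39.7 -164.9   48.1]
(-100, 0, 44) [ 5.8  0.2 47.4]
(-24, 0, 43) [48.1  0.2 58.9]
```

Emit:
jog_arm(slide=[[5.3,0,-4.5],[5.3,0,-4.5],[5.3,0,-4.5],[5.3,0,-4.5],[5.3,0,-4.5],[5.3,0,-4.5],[5.3,0,-4.5],[5.3,0,-4.5],[5.3,0,-4.5],[5.3,0,-4.5]], rot=[[0,0,0],[0,0,0],[0,0,0],[0,0,0],[0,0,0],[0,0,0],[0,0,0],[0,0,0],[0,0,0],[0,0,0]], jaw=[0.3,0.3,0.3,0.3,0.3,0.3,0.3,0.3,0.3,0.3])

```text
t: 6.55
tcp_pos: [595.4, -224.7, 139.9]
tcp_rot: [-2.197, -1.238, -1.023]
ft_force: [-0.5, -0.6, -3.2]
finger_gap: 39.5
grasp_force: 20.0
```

Emit:
jog_arm(slide=[[2.65,-11,3.2],[2.65,-11,3.2],[2.65,-11,3.2],[2.65,-11,3.2],[2.65,-11,3.2],[2.65,-11,3.2],[2.65,-11,3.2],[2.65,-11,3.2],[2.65,-11,3.2],[2.65,-11,3.2],[2.65,-11,3.2],[2.65,-11,3.2],[2.65,-11,3.2],[2.65,-11,3.2],[2.65,-11,3.2],[0,0,0],[0,0,0]], rot=[[0,0,0],[0,0,0],[0,0,0],[0,0,0],[0,0,0],[0,0,0],[0,0,0],[0,0,0],[0,0,0],[0,0,0],[0,0,0],[0,0,0],[0,0,0],[0,0,0],[0,0,0],[0,0,0],[0,0,0]], jaw=[0.3,0.3,0.3,0.3,0.3,0.3,0.3,0.3,0.3,0.3,0.3,0.3,0.3,0.3,0.3,0.3,0.3])

```text
t: 7.97
tcp_pos: [486.1, -85.8, 139.5]
tcp_rot: [-2.196, -1.239, -1.023]
ft_force: [0.2, 0.7, -2.9]
finger_gap: 39.2
grasp_force: 20.0
```

```bash
python3 - <<'E'
from h import *
todo([(-100,0,45),(-24,0,44)],0)
s,r,p=cur();im=grab_frame('wrist');sc=800/560
print((proj([world(v) for v in [(-70,-50,40),(-70,50,40),(11,-21,50),(11,21,50)]],'wrist',s)*sc).round(0))
cv2.imwrite('pics/w3.png',cv2.resize(im,(800,600),interpolation=cv2.INTER_CUBIC))
E
```

```text
mould [-139.8    0.    69.8] ft press [ 0.7  0.2 -2.9] 39.212276009121496 7.9667
roterr [-0.18 -0.01  0.01]
(-100, 0, 45) [ 6.6  0.2 46.4]
(-24, 0, 44) [48.1  0.2 58.9]
[[483. 304.]
 [316. 304.]
 [430. 197.]
 [369. 197.]]
```

View pics/w3.png

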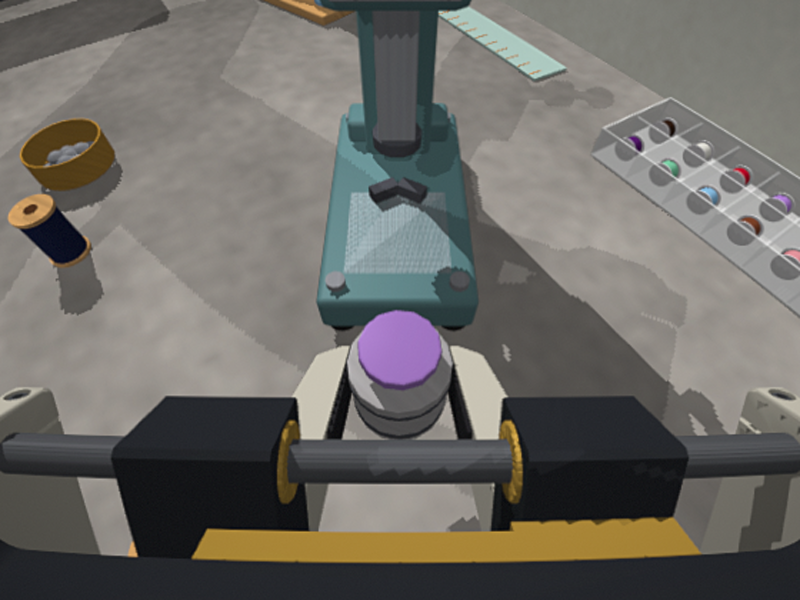

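The V spans (370–428, ~190) and is centred at 399, with the base and held mould centred at 398–400, so the y alignment is within 1 mm. I'll go in over the bed.

Emit:
jog_arm(slide=[[1.1,0,7.8],[1.1,0,7.8],[1.1,0,7.8],[1.1,0,7.8],[1.1,0,7.8],[1.1,0,7.8],[4,0,4.9],[4,0,4.9],[4,0,4.9],[4,0,4.9],[4,0,4.9],[4,0,4.9],[4,0,4.9],[4,0,4.9],[4,0,4.9],[4,0,4.9],[4,0,4.9],[4,0,4.9],[0,0,0],[0,0,0]], rot=[[0,0,0],[0,0,0],[0,0,0],[0,0,0],[0,0,0],[0,0,0],[0,0,0],[0,0,0],[0,0,0],[0,0,0],[0,0,0],[0,0,0],[0,0,0],[0,0,0],[0,0,0],[0,0,0],[0,0,0],[0,0,0],[0,0,0],[0,0,0]], jaw=[0.3,0.3,0.3,0.3,0.3,0.3,0.3,0.3,0.3,0.3,0.3,0.3,0.3,0.3,0.3,0.3,0.3,0.3,0.3,0.3])

```text
t: 9.68
tcp_pos: [546.3, 13.5, 113.2]
tcp_rot: [-2.196, -1.239, -1.022]
ft_force: [0.3, 0.7, -2.3]
finger_gap: 39.4
grasp_force: 20.0
```

```bash
python3 - <<'E'
from h import *
todo([(-24,0,41),(-4,0,41)],0)
E
```

```text
mould [-23.7   0.1  43.5] ft press [ 0.8  0.1 -2.3] 39.36878480095068 9.6833
roterr [-0.22 -0.01 -0.02]
(-24, 0, 41) [-2.1  0.1  1.4]
(-4, 0, 41) [12.9  0.1 15.3]
```

Now down 0.5 mm at a time until the force shows the bed.

Emit:
jog_arm(slide=[[-0.8,0,0.6],[-0.8,0,0.6],[-0.8,0,0.6],[0,0,0],[0,0,0]], rot=[[0,0,0],[0,0,0],[0,0,0],[0,0,0],[0,0,0]], jaw=[0.3,0.3,0.3,0.3,0.3])

```text
t: 10.1
tcp_pos: [546.1, 12.9, 110.1]
tcp_rot: [-2.197, -1.238, -1.023]
ft_force: [-0.2, 0.6, -2.9]
finger_gap: 39.5
grasp_force: 20.0
```

Emit:
jog_arm(slide=[[-0.4,0,0.3],[0,0,0],[0,0,0]], rot=[[0,0,0],[0,0,0],[0,0,0]], jaw=[0.3,0.3,0.3])

```text
t: 10.35
tcp_pos: [546.1, 13.0, 109.7]
tcp_rot: [-2.197, -1.238, -1.023]
ft_force: [-0.7, 0.0, -3.5]
finger_gap: 39.7
grasp_force: 20.0
```

Emit:
jog_arm(slide=[[1.3,0,1.5],[1.3,0,1.5],[1.3,0,1.5],[1.3,0,1.5],[1.3,0,1.5],[1.3,0,1.5],[1.3,0,1.5],[1.3,0,1.5],[0,0,0],[0,0,0]], rot=[[0,0,0],[0,0,0],[0,0,0],[0,0,0],[0,0,0],[0,0,0],[0,0,0],[0,0,0],[0,0,0],[0,0,0]], jaw=[0.3,0.3,0.3,0.3,0.3,0.3,0.3,0.3,0.3,0.3])

```text
t: 11.18
tcp_pos: [554.4, 26.8, 110.0]
tcp_rot: [-2.196, -1.238, -1.023]
ft_force: [0.2, -0.7, -2.7]
finger_gap: 39.7
grasp_force: 20.0
```

```bash
python3 - <<'E'
from h import *
todo([(-4,0,41)],0)
E
```

```text
mould [-8.2  0.1 40.3] ft press [-0.5 -0.5 -2.7] 39.651451926103896 11.1833
roterr [-0.2  -0.02 -0.03]
(-4, 0, 41) [3.2 0.1 2.7]
```

Emit:
jog_arm(slide=[[0.64,0,0.77],[0.64,0,0.77],[0.64,0,0.77],[0.64,0,0.77],[0,0,0],[0,0,0]], rot=[[0,0,0],[0,0,0],[0,0,0],[0,0,0],[0,0,0],[0,0,0]], jaw=[0.3,0.3,0.3,0.3,0.3,0.3])

```text
t: 11.68
tcp_pos: [556.4, 30.1, 110.0]
tcp_rot: [-2.196, -1.238, -1.023]
ft_force: [-0.1, 0.5, -3.5]
finger_gap: 39.5
grasp_force: 20.0
```

Emit:
jog_arm(slide=[[0.64,0,0.77],[0.64,0,0.77],[0,0,0]], rot=[[0,0,0],[0,0,0],[0,0,0]], jaw=[0.3,0.3,0.3])

```text
t: 11.93
tcp_pos: [557.5, 31.9, 110.0]
tcp_rot: [-2.196, -1.238, -1.023]
ft_force: [0.3, 1.2, -3.4]
finger_gap: 39.5
grasp_force: 20.0
```

Emit:
jog_arm(slide=[[0.64,0,0.77],[0,0,0],[0,0,0]], rot=[[0,0,0],[0,0,0],[0,0,0]], jaw=[0.3,0.3,0.3])

```text
t: 12.18
tcp_pos: [557.8, 32.5, 110.0]
tcp_rot: [-2.197, -1.238, -1.022]
ft_force: [-6.9, -5.2, 0.6]
finger_gap: 39.6
grasp_force: 20.0
```

```bash
python3 - <<'E'
from h import *
todo([(0,0,40)],0)
E
```

```text
mould [-1.5  0.  40.3] ft press [-8.1  3.2  0.6] 39.55456556886494 12.1833
roterr [-0.2   0.01 -0.03]
(0, 0, 40) [0.8 0.  1.4]
```

Contact, with the sideways force from one arm, so the mould needs to go about 0.8 mm towards +y (tool −y).

Emit:
jog_arm(slide=[[-0.64,0,-0.77],[0,-0.8,0],[0.64,0,0.77],[0.2,0,0.24],[0,0,0],[0,0,0]], rot=[[0,0,0],[0,0,0],[0,0,0],[0,0,0],[0,0,0],[0,0,0]], jaw=[0.3,0.3,0.3,0.3,0.3,0.3])

```text
t: 12.68
tcp_pos: [557.4, 33.2, 110.0]
tcp_rot: [-2.197, -1.238, -1.022]
ft_force: [-5.7, -5.5, 1.2]
finger_gap: 39.4
grasp_force: 20.0
```

```bash
python3 - <<'E'
from h import *
todo([(0,0,40)],0)
E
```

```text
mould [-1.1  0.8 40.3] ft press [-7.7  2.   1.2] 39.35503472039172 12.6833
roterr [-0.2   0.   -0.03]
(0, 0, 40) [0.5 0.8 1. ]
```

Emit:
jog_arm(slide=[[-0.64,0,-0.77],[0,-0.6,0],[0.64,0,0.77],[0.2,0,0.24],[0,0,0],[0,0,0]], rot=[[0,0,0],[0,0,0],[0,0,0],[0,0,0],[0,0,0],[0,0,0]], jaw=[0.3,0.3,0.3,0.3,0.3,0.3])

```text
t: 13.18
tcp_pos: [557.0, 33.9, 110.0]
tcp_rot: [-2.197, -1.238, -1.022]
ft_force: [-4.9, -5.7, 0.8]
finger_gap: 39.2
grasp_force: 20.0
```

```bash
python3 - <<'E'
from h import *
todo([(0,0,40)],0)
E
```

```text
mould [-0.8  1.4 40.3] ft press [-7.4  1.3  0.8] 39.16387742956762 13.1833
roterr [-0.2   0.   -0.02]
(0, 0, 40) [0.3 1.4 0.8]
```

Emit:
jog_arm(slide=[[-0.64,0,-0.77],[0,-0.6,0],[0.64,0,0.77],[0.2,0,0.24],[0,0,0],[0,0,0]], rot=[[0,0,0],[0,0,0],[0,0,0],[0,0,0],[0,0,0],[0,0,0]], jaw=[0.3,0.3,0.3,0.3,0.3,0.3])

```text
t: 13.68
tcp_pos: [556.7, 34.4, 110.0]
tcp_rot: [-2.197, -1.238, -1.022]
ft_force: [-5.4, -5.7, 0.6]
finger_gap: 39.3
grasp_force: 20.0
```

```bash
python3 - <<'E'
from h import *
todo([(0,0,40)],0)
E
```

```text
mould [-0.5  2.  40.3] ft press [-7.7  1.7  0.6] 39.31502472308539 13.6833
roterr [-0.19  0.01 -0.02]
(0, 0, 40) [0.1 2.  0.6]
```

The reading is ambiguous, since friction in the grip may be hiding it. I'll set the mould down, release it and look.

Emit:
jog_arm(slide=[[-0.3,0,0.2],[0,0,0],[0,0,0],[0,0,0],[0,0,0],[0,0,0],[0,0,0],[0,0,0]], rot=[[0,0,0],[0,0,0],[0,0,0],[0,0,0],[0,0,0],[0,0,0],[0,0,0],[0,0,0]], jaw=[0.3,0.3,0.6,0.6,0.6,0.6,0.6,0.6])

```text
t: 14.35
tcp_pos: [556.8, 34.5, 109.6]
tcp_rot: [-2.196, -1.238, -1.023]
ft_force: [-0.8, -0.9, -0.6]
finger_gap: 55.9
grasp_force: 0.0
```

```bash
python3 - <<'E'
from h import *
todo([(0,0,40)],0)
s,r,p=cur();im=grab_frame('wrist')
for c in [(0,0),(0,1),(0,2),(-2,0)]: print(c,proj([world((*c,92))],'wrist',s).round(1))
h=cv2.cvtColor(im,cv2.COLOR_BGR2HSV)
_,_,st,ce=cv2.connectedComponentsWithStats(cv2.inRange(h,(125,60,70),(150,255,255)))
for i in range(1,len(st)):
  if st[i,4]>200: print(st[i],ce[i],press(back(ce[i],91,'wrist',s)[0]))
cv2.imwrite('pics/w4.png',cv2.resize(im[60:330,100:460],(800,600),interpolation=cv2.INTER_CUBIC))
E
```

```text
mould [-0.3  2.  40. ] ft press [-1.2  0.2 -0.6] 55.86286355691065 14.35
roterr [-0.19 -0.02 -0.04]
(0, 0, 40) [0.2 2.  0.2]
(0, 0) [[282.7 241.7]]
(0, 1) [[280.7 241.7]]
(0, 2) [[278.7 241.7]]
(-2, 0) [[282.7 245.4]]
[251 240  58  34 887] [279.35512965 260.10146561] [-9.37336669  1.65373219 91.        ]
```

View pics/w4.png

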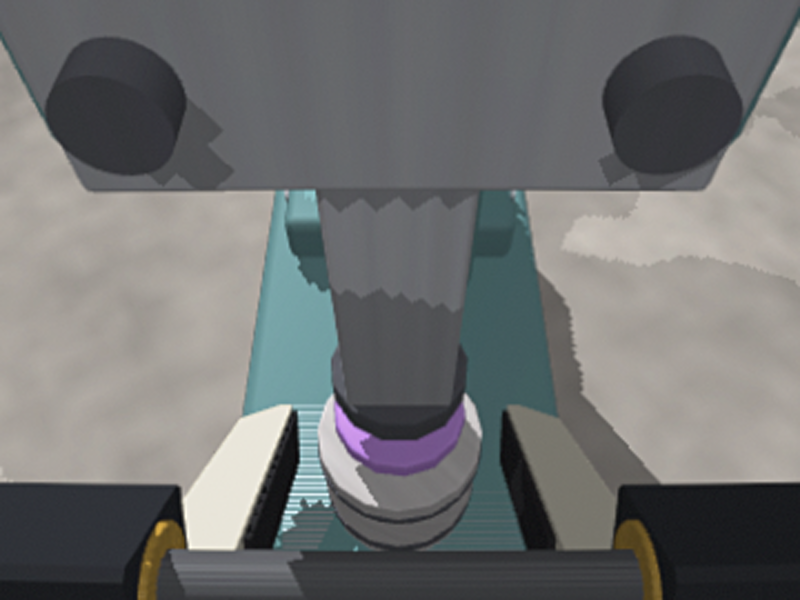

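Rim (318–481), ram pad (332–467) and base edges are all centred at about 399.5, so the mould is centred in y under the ram, and my press estimate was 2 mm off in y. I'll back off, close, and nudge the mould low from the front to seat it in the V.

Emit:
jog_arm(slide=[[0,0,-3],[0,0,-6],[0,0,-9],[0,0,-9],[0,0,-9],[0,0,-9],[0,0,-9],[0,0,-9],[0,0,-9],[0,0,0],[0,0,0],[0,0,0],[0,0,0],[0,0,0],[0,0,0],[0,0,0],[0,0,0]], rot=[[0,0,0],[0,0,0],[0,0,0],[0,0,0],[0,0,0],[0,0,0],[0,0,0],[0,0,0],[0,0,0],[0,0,0],[0,0,0],[0,0,0],[0,0,0],[0,0,0],[0,0,0],[0,0,0],[0,0,0]], jaw=[0.6,0.6,0.6,0.6,0.6,0.6,0.6,0.6,0,0,0,0,0,0,0,0,0])

```text
t: 15.82
tcp_pos: [528.3, -12.7, 155.7]
tcp_rot: [-2.196, -1.238, -1.022]
ft_force: [-0.3, 0.3, 0.2]
finger_gap: 2.0
grasp_force: 0.0
```

```bash
sed -i 's/^PX=587.3;PY=81.4/PX=585.6;PY=82.4/' h.py; cat >> h.py <<'E'
def tip(ts):
    s,r,p=cur();m=press(p+84*r.as_matrix()[:,2]);print('tip',m.round(1),'ft',(s['ft_force']@np.c_[ex,ey,ez]).round(1),s['finger_gap'],s['t'])
    for t in ts:
        v=r.inv().apply((np.array(t)-m)@np.c_[ex,ey,ez].T);print(t,v.round(1));m=np.array(t)
E
python3 - <<'E'
from h import *
tip([(-42,0,49),(-28,0,49)])
E
```

```text
tip [-46.7  -0.  101.7] ft [0.1 0.4 0.2] 1.961685421173767 15.8167
(-42, 0, 49) [-37.4   0.1  37.5]
(-28, 0, 49) [ 9.   0.  10.7]
```

Emit:
jog_arm(slide=[[-6.2,0,6.2],[-6.2,0,6.2],[-6.2,0,6.2],[-6.2,0,6.2],[-6.2,0,6.2],[-6.2,0,6.2],[1.3,0,1.5],[1.3,0,1.5],[1.3,0,1.5],[1.3,0,1.5],[1.3,0,1.5],[1.3,0,1.5],[1.2,0,1.5],[0,0,0],[0,0,0]], rot=[[0,0,0],[0,0,0],[0,0,0],[0,0,0],[0,0,0],[0,0,0],[0,0,0],[0,0,0],[0,0,0],[0,0,0],[0,0,0],[0,0,0],[0,0,0],[0,0,0],[0,0,0]], jaw=[0,0,0,0,0,0,0,0,0,0,0,0,0,0,0])

```text
t: 17.07
tcp_pos: [537.7, 3.1, 103.7]
tcp_rot: [-2.196, -1.238, -1.023]
ft_force: [0.1, 0.0, 0.3]
finger_gap: 0.2
grasp_force: 0.0
```

Emit:
jog_arm(slide=[[0.64,0,0.77],[0.64,0,0.77],[0,0,0]], rot=[[0,0,0],[0,0,0],[0,0,0]], jaw=[0,0,0])

```text
t: 17.32
tcp_pos: [538.8, 4.8, 103.6]
tcp_rot: [-2.197, -1.238, -1.023]
ft_force: [1.0, 0.6, 0.9]
finger_gap: 0.9
grasp_force: 0.0
```

```bash
python3 - <<'E'
from h import *
tip([(-24,0,49)])
E
```

```text
tip [-26.3   0.   49.6] ft [ 1.1 -0.5  0.9] 0.9207136573709613 17.3167
(-24, 0, 49) [1.  0.  2.1]
```

Emit:
jog_arm(slide=[[0.64,0,0.77],[0,0,0],[0,0,0]], rot=[[0,0,0],[0,0,0],[0,0,0]], jaw=[0,0,0])

```text
t: 17.57
tcp_pos: [539.3, 5.5, 103.5]
tcp_rot: [-2.197, -1.238, -1.023]
ft_force: [-1.1, -0.9, -0.2]
finger_gap: 0.9
grasp_force: 0.9
```

Emit:
jog_arm(slide=[[0.5,0,0.6],[0,0,0],[0,0,0]], rot=[[0,0,0],[0,0,0],[0,0,0]], jaw=[0,0,0])

```text
t: 17.82
tcp_pos: [539.6, 6.0, 103.5]
tcp_rot: [-2.197, -1.238, -1.022]
ft_force: [-4.7, -5.8, 1.6]
finger_gap: 0.9
grasp_force: 3.5
```

```bash
python3 - <<'E'
from h import *
tip([(-24,0,49)])
E
```

```text
tip [-24.8  -0.   49.5] ft [-7.4  1.   1.6] 0.8707956224866412 17.8167
(-24, 0, 49) [ 0.2 -0.   0.9]
```

Tip contact is at x = −24.8, just where a seated mould should be, at 7 N, so it's snug. Next I'll retreat and rise to above the lever.

```bash
python3 - <<'E'
from h import *
tip([(-90,0,49),(-100,0,390)])
s,r,p=cur();D=ori(90,-1);print(np.degrees((r.inv()*D).as_rotvec()).round(1))
print('ball',[press(x) for x in (back((284.4,169.6),317,'top')[0],back((299,198.1),317,'scene')[0])])
E
```

```text
tip [-24.8  -0.   49.5] ft [-7.4  1.   1.6] 0.8707956224866412 17.8167
(-90, 0, 49) [-42.3  -0.1 -49.6]
(-100, 0, 390) [ 254.7   -0.9 -226.9]
[ -0.2 -50.    0. ]
ball [array([-70.11887102, -80.5938964 , 317.        ]), array([-71.41252723, -79.1055937 , 317.        ])]
```

Emit:
jog_arm(slide=[[-2.1,0,-2.5],[-4.2,0,-5],[-4.2,0,-5],[-4.2,0,-5],[-4.2,0,-5],[-4.2,0,-5],[-4.2,0,-5],[-4.2,0,-5],[-4.2,0,-5],[-4.2,0,-5],[-2.1,0,-2.5]], rot=[[0,0,0],[0,0,0],[0,0,0],[0,0,0],[0,0,0],[0,0,0],[0,0,0],[0,0,0],[0,0,0],[0,0,0],[0,0,0]], jaw=[0,0,0,0,0,0,0,0,0,0,0])

```text
t: 18.73
tcp_pos: [505.6, -50.4, 103.5]
tcp_rot: [-2.197, -1.238, -1.023]
ft_force: [0.3, 0.2, 0.1]
finger_gap: 0.8
grasp_force: 0.0
```

Emit:
jog_arm(slide=[[17,0,-15.1],[17,0,-15.1],[17,0,-15.1],[17,0,-15.1],[17,0,-15.1],[17,0,-15.1],[17,0,-15.1],[17,0,-15.1],[17,0,-15.1],[17,0,-15.1],[17,0,-15.1],[17,0,-15.1],[17,0,-15.1],[17,0,-15.1],[17,0,-15.1],[0,0,0]], rot=[[0,0,0],[0,0,0],[0,0,0],[0,0,0],[0,0,0],[0,0,0],[0,0,0],[0,0,0],[0,0,0],[0,0,0],[0,0,0],[0,0,0],[0,0,0],[0,0,0],[0,0,0],[0,0,0]], jaw=[0,0,0,0,0,0,0,0,0,0,0,0,0,0,0,0])

```text
t: 20.07
tcp_pos: [501.6, -58.5, 449.1]
tcp_rot: [-2.197, -1.242, -1.028]
ft_force: [0.3, -0.1, 0.1]
finger_gap: 0.3
grasp_force: 0.0
```

Emit:
jog_arm(slide=[[0,0,0],[0,0,0],[0,0,0],[0,0,0],[0,0,0],[0,0,0],[0,0,0],[0,0,0],[0,0,0],[0,0,0],[0,0,0]], rot=[[0,-5,0],[0,-5,0],[0,-5,0],[0,-5,0],[0,-5,0],[0,-5,0],[0,-5,0],[0,-5,0],[0,-5,0],[0,-5,0],[0,0,0]], jaw=[0,0,0,0,0,0,0,0,0,0,0])

```text
t: 20.98
tcp_pos: [502.1, -57.7, 443.8]
tcp_rot: [-2.734, -1.546, 0.009]
ft_force: [0.2, 0.3, -0.8]
finger_gap: 0.7
grasp_force: 0.0
```

```bash
python3 - <<'E'
from h import *
tip([(-74,-80,360),(-74,-80,340)])
s,r,p=cur();D=ori(90,-1);print(np.degrees((r.inv()*D).as_rotvec()).round(1),s['q'].round(2))
im=grab_frame('wrist')
cv2.imwrite('pics/w5.png',im)
h=cv2.cvtColor(im,cv2.COLOR_BGR2HSV)
_,_,st,ce=cv2.connectedComponentsWithStats(cv2.inRange(h,(0,200,60),(5,255,255)))
for i in range(1,len(st)):
  if st[i,4]>100: print(st[i],ce[i],press(back(ce[i],317,'wrist',s)[0]))
E
```

```text
tip [-163.5   -0.9  359.8] ft [ 0.4 -0.  -0.8] 0.6850196149150768 20.9833
(-74, -80, 360) [89.2 79.4 -0.9]
(-74, -80, 340) [ 0.1  0.1 20. ]
[-0.2  0.3  0.2] [-0.16 -0.25  1.57 -0.    1.83  0.38]
[ 375   81   48   47 1784] [398.32623318 104.01345291] [-71.76490879 -80.67904689 317.        ]
```

Emit:
jog_arm(slide=[[11.4,9.9,0],[11.4,9.9,0],[11.4,9.9,0],[11.4,9.9,0],[11.4,9.9,0],[11.4,9.9,0],[11.4,9.9,0],[11.4,9.9,0],[0,0,6],[0,0,6],[0,0,6],[0,0,5],[0,0,0],[0,0,0]], rot=[[0,0,0],[0,0,0],[0,0,0],[0,0,0],[0,0,0],[0,0,0],[0,0,0],[0,0,0],[0,0,0],[0,0,0],[0,0,0],[0,0,0],[0,0,0],[0,0,0]], jaw=[0,0,0,0,0,0,0,0,0,0,0,0,0,0])

```text
t: 22.2
tcp_pos: [616.1, -21.4, 421.2]
tcp_rot: [-2.734, -1.543, 0.001]
ft_force: [-0.3, 0.4, 0.9]
finger_gap: 0.3
grasp_force: 0.0
```

```bash
python3 - <<'E'
from h import *
tip([(-72,-80,333)])
E
```

```text
tip [-72.9 -79.7 337.2] ft [0.2 0.4 0.9] 0.33945516746060744 22.2
(-72, -80, 333) [0.9 0.3 4.2]
```

Emit:
jog_arm(slide=[[0.5,0.5,4],[-4.1,0,4.5],[-4.1,0,4.5],[-3.7,0,4.9],[-3.7,0,4.9],[-3.3,0,5.1],[-3.3,0,5.1],[-2.8,0,5.4],[-2.8,0,5.4],[-2.4,0,5.7],[-2.4,0,5.7],[0,0,0]], rot=[[0,0,0],[0,0,0],[0,0,0],[0,0,0],[0,0,0],[0,0,0],[0,0,0],[0,0,0],[0,0,0],[0,0,0],[0,0,0],[0,0,0]], jaw=[0,0,0,0,0,0,0,0,0,0,0,0])

```text
t: 23.2
tcp_pos: [599.9, -50.1, 366.4]
tcp_rot: [-2.737, -1.543, 0.002]
ft_force: [-2.0, -6.0, 8.8]
finger_gap: 0.2
grasp_force: 4.4
```

```bash
python3 - <<'E'
from h import *
tip([(-104.4,-80,281.9)])
E
```

```text
tip [-105.9  -80.8  282.4] ft [-6.1 -1.4  8.8] 0.23240175744533717 23.2
(-104.4, -80, 281.9) [ 1.5 -0.8  0.5]
```

Emit:
jog_arm(slide=[[-1.0,0,5.9],[-1.0,0,5.9],[-0.9,0,6],[-0.9,0,6],[-0.5,0,6],[-0.5,0,6.1],[-0.2,0,6.1],[-0.2,0,6.1],[0.2,0,6.1],[0.2,0,6.1],[0.8,0,6],[0.8,0,6],[1.3,0,6],[1.3,0,6],[0,0,0]], rot=[[0,0,0],[0,0,0],[0,0,0],[0,0,0],[0,0,0],[0,0,0],[0,0,0],[0,0,0],[0,0,0],[0,0,0],[0,0,0],[0,0,0],[0,0,0],[0,0,0],[0,0,0]], jaw=[0,0,0,0,0,0,0,0,0,0,0,0,0,0,0])

```text
t: 24.45
tcp_pos: [599.8, -50.0, 281.9]
tcp_rot: [-2.736, -1.543, 0.001]
ft_force: [-1.0, -6.4, 8.6]
finger_gap: 0.5
grasp_force: 4.3
```

```bash
python3 - <<'E'
from h import *
tip([(-104.4,-80,186)])
E
```

```text
tip [-105.9  -80.8  197.9] ft [-6.  -2.5  8.6] 0.500227900365969 24.45
(-104.4, -80, 186) [ 1.5 -0.8 11.9]
```

Emit:
jog_arm(slide=[[0.6,0,5],[0.6,0,4],[0,0,2],[0,0,0]], rot=[[0,0,0],[0,0,0],[0,0,0],[0,0,0]], jaw=[0,0,0,0])

```text
t: 24.78
tcp_pos: [600.7, -48.6, 272.0]
tcp_rot: [-2.736, -1.544, -0.002]
ft_force: [-0.5, -2.1, 10.8]
finger_gap: 0.5
grasp_force: 5.6
```

Emit:
jog_arm(slide=[[0,0,0.7],[0,0,0.7],[0,0,0]], rot=[[0,0,0],[0,0,0],[0,0,0]], jaw=[0,0,0])

```text
t: 25.03
tcp_pos: [600.8, -48.5, 271.2]
tcp_rot: [-2.736, -1.544, -0.003]
ft_force: [-0.4, -0.9, 13.9]
finger_gap: 0.3
grasp_force: 6.7
```

```bash
python3 - <<'E'
from h import *
tip([(-104.4,-80,186)])
E
```

```text
tip [-103.9  -80.9  187.2] ft [-1.  -0.1 13.9] 0.26466128408383666 25.0333
(-104.4, -80, 186) [-0.5 -0.9  1.2]
```

Force is rising. I'll keep going until it climbs sharply at the stop.

Emit:
jog_arm(slide=[[0,0,0.7],[0,0,0.7],[0,0,0]], rot=[[0,0,0],[0,0,0],[0,0,0]], jaw=[0,0,0])

```text
t: 25.28
tcp_pos: [600.8, -48.4, 270.1]
tcp_rot: [-2.736, -1.544, -0.003]
ft_force: [-0.5, -0.5, 16.0]
finger_gap: 0.7
grasp_force: 7.8
```

Emit:
jog_arm(slide=[[0,0,0.4],[0,0,0],[0,0,0]], rot=[[0,0,0],[0,0,0],[0,0,0]], jaw=[0,0,0])

```text
t: 25.53
tcp_pos: [600.8, -48.3, 270.0]
tcp_rot: [-2.736, -1.544, -0.004]
ft_force: [-0.5, 1.1, 18.0]
finger_gap: 0.6
grasp_force: 8.3
```

```bash
python3 - <<'E'
from h import *
tip([(-104.4,-80,186)])
E
```

```text
tip [-103.7  -80.9  186. ] ft [ 0.7  1.  18. ] 0.5968897757706305 25.5333
(-104.4, -80, 186) [-0.7 -0.9  0. ]
```

Emit:
jog_arm(slide=[[0,0,0.7],[0,0,0.7],[0,0,0]], rot=[[0,0,0],[0,0,0],[0,0,0]], jaw=[0,0,0])

```text
t: 25.78
tcp_pos: [600.8, -48.3, 269.8]
tcp_rot: [2.735, 1.544, 0.005]
ft_force: [-4.8, 1.3, 25.0]
finger_gap: 0.6
grasp_force: 12.8
```

```bash
python3 - <<'E'
from h import *
tip([(-104.4,-80,186)])
E
```

```text
tip [-103.6  -81.   185.8] ft [-1.4  4.8 25. ] 0.6367587640645856 25.7833
(-104.4, -80, 186) [-0.8 -1.  -0.2]
```

At 25 N it moved only 0.2 mm more, so this is the hard stop. Now I'll rise and let the lever follow back up.

Emit:
jog_arm(slide=[[0,0,-4],[0,0,-8],[0,0,-12],[0,0,-14],[0,0,-14],[0,0,-14],[0,0,-14],[0,0,-14],[0,0,-14],[0,0,-14],[0,0,-14],[-3,0,-14],[-6,0,-14],[-10,0,-14],[-12,0,-10],[-12,0,0],[-12,0,0],[0,0,0],[0,0,0],[0,0,0]], rot=[[0,0,0],[0,0,0],[0,0,0],[0,0,0],[0,0,0],[0,0,0],[0,0,0],[0,0,0],[0,0,0],[0,0,0],[0,0,0],[0,0,0],[0,0,0],[0,0,0],[0,0,0],[0,0,0],[0,0,0],[0,0,0],[0,0,0],[0,0,0]], jaw=[0,0,0,0,0,0,0,0,0,0,0,0,0,0,0,0,0,0,0,0])

```text
t: 27.45
tcp_pos: [572.3, -95.8, 453.4]
tcp_rot: [-2.734, -1.542, 0.003]
ft_force: [0.1, -0.0, 0.2]
finger_gap: 0.2
grasp_force: 0.0
```

```bash
python3 - <<'E'
from h import *
tip([])
a=grab_frame('scene');b=grab_frame('top')
A=cv2.resize(a[160:310,230:390],(800,600)[:1]+(750,),interpolation=cv2.INTER_CUBIC)[:600] if 0 else cv2.resize(a[170:290,250:390],(700,600),interpolation=cv2.INTER_CUBIC)
cv2.imwrite('pics/e1.png',A)
for n,im in(('top',b),('scene',a)):
    h=cv2.cvtColor(im,cv2.COLOR_BGR2HSV)
    _,_,st,ce=cv2.connectedComponentsWithStats(cv2.inRange(h,(0,200,90),(5,255,255)))
    print(n,[(st[i].tolist(),ce[i].round(1).tolist()) for i in range(1,len(st)) if st[i,4]>15])
E
```

```text
tip [-159.2  -80.7  369.4] ft [-0.  -0.1  0.2] 0.24061922984360148 27.45
top []
scene [([293, 193, 13, 12, 116], [299.0, 198.1])]
```

View pics/e1.png

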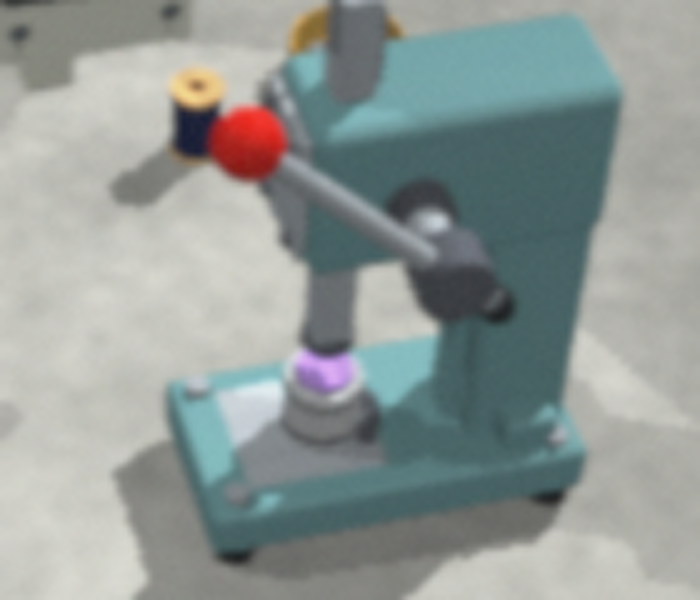

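The ball is back at exactly its starting pixel (299.0,198.1). The mould stands in the V under the ram at crop (323,395), with its cap down on the rim, and the arm is clear.

```bash
python3 -c "
from bench import job_done;print(job_done())"
```

```text
the job is handed in; nothing more can be done
None
```

I seated the lilac mould in the V under the ram, swung the lever to its hard stop so the cap lies on the rim, and let it return fully up. The job was handed in at about 27.5 s with the arm clear, and nothing else was touched.

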